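# Seat the notched cover of a conduit box

### The arm

A 6-joint arm with a two-finger parallel gripper is mounted at the origin on the work surface. World frame = base frame: x ahead of the robot, y to its left, z up, the work surface at z = 0. Lengths are in m, angles in rad, forces in N, time in s.
With the tool pointing down it reaches from about 0.25 to 0.775 m from the base axis. Payload 4 kg.
Tool frame: the origin (TCP) lies on the mounting face of the last link; the fingertips stand 199 mm ahead of it and the grasp point (between the pads) lies 180 mm ahead of it; x points along the fingers, y is the direction in which the jaws open and shut, and the axes are right-handed (so a half turn about x gives the same grasp; the last joint's range is limited). The gripper opens to 94 mm and grips with 3 to 60 N. Pads are 16 mm wide; open, the fingers measure 119 mm over their backs; the gripper's body (75 mm by 177 mm) begins 78 mm behind the grasp point.
Start: joints at [1.086, 0.087, 1.371, -0, 1.684, -0.103], TCP at [0.205, 0.51, 0.405] pointing down, gripper open.
Joint ranges: [-3.1, 3.1], [-0.76, 2.03], [0.27, 2.55], [-1.08, 4.22], [0.17, 2.65], [-2.57, 2.57]. Speed limits (rad/s): [2.79, 2.79, 3.14, 3.14, 3.14, 3.14].

### API

Orientations are given as [roll, pitch, yaw] about the fixed x, y, z axes, in that order (R = Rz(yaw) Ry(pitch) Rx(roll)).
In Python, from bench import robot gives the robot as it stands. The module is installed in compiled form; this text tells all that it offers.
- The arm moves only by the shell command python3 -m pendant 'ROWS'. ROWS is a JSON object of lists of equal length, an entry for each row: "turn": the turn, a rotation vector about the world's x, y, z in rad, a list of three; "delta_pos": the shift along the world's x, y, z in cm, a list of three; "gripper": the finger opening in cm, from 0 to 9.4. In form: {"turn": [[ax, ay, az], ...], "delta_pos": [[dx, dy, dz], ...], "gripper": [gripper, ...]}. A call has 1 to 8 rows; each row shifts and turns the commanded pose from where the row before left it; what a row does not reach is not made up. A row lasts 1/8 s, in which the tool goes at most 62.5 mm and 10.7 degrees, less where a joint would pass 70% of its speed; a pose out of reach is approached as far as the arm can. A call with a gripper value outside its range is refused whole. The fingers move at their own pace and stop on an object; the grip force is fixed at half the most. Time passes only in rows, so rows that do not move let the fingers close. It gives the time, the measured TCP pose, the force and the opening at its end, in the units of the state.
- robot.get_obs(): the state, without advancing time (a new reading comes with each control period).
- robot.snapshot(name): name is "side" or "top"; returns (picture, depth): 480x640x3 uint8, red, green, blue; 480x640 float32, m along the optical axis (not along the pixel's ray), 0 where there is no reading.
- robot.camera_params(name): a dict with "vertical_fov" (degrees; the focal length in pixels is half the picture's height over the tangent of half this angle, whatever the lens; pixels are square), "cx", "cy" (the principal point, pixels), "R" (3x3) and "t" (3): a world point X has camera coordinates R X + t. Camera axes: x right, y down, z forward; pixel columns grow to the right and rows downward; lengths in m; the calibration is good to about 2 mm. A picture is of the moment at which its call begins. camera_params takes no time and is no camera call.
- robot.close_job(): hands the job in, once; it reports no verdict.
The state is a dict: "time": time; "joint_positions": joint angles; "qvel": joint speeds; "joint_torque": joint torques, N m; "tool_pos": TCP position; "ee_rot": TCP orientation; "wrist_force": force on the tool from outside, world axes, zero at the start; "wrist_torque": the same for the moment, N m; "width": finger opening in m.
Only numpy, scipy, OpenCV 4.12 (cv2) and the standard library are available. Lean on these libraries where they do the work, as an engineer would, in place of code of your own. Each camera call takes 0.05 s, during which the arm holds its last target. There are 200 camera calls.

### The job

The round cover of the conduit box on the counter is sitting up on the box's locating pin. With a fingertip, turn the cover round by its finger lug until the notch in its edge is over the pin, then press the cover down until it is fully seated on the box, and take the hand away. Do not lift the cover, and leave the loose things around it where they are.

Things in the scene. Friction and masses are not known exactly. Their poses are not given: they have to be found in the camera images.
- cover_centre (a point): Centre of the top of the cover, a white plastic disc 120 mm across, 6 mm thick. It turns about this upright axis either way, without stops, on a 10 mm steel spindle (2 mm proud of the cover at first, 10 mm when seated); a drag of 0.05 N m keeps it where it is left. Its top is 71 mm above the counter before seating, 63 mm seated. The frame turns with it, x towards the notch
- notch (a point): Middle of the notch in the cover's edge, at the height of the cover's top face, 57 mm from the axis: a straight-sided slot 17 mm wide, open at the rim and cut in to 49 mm from the axis, right through the cover
- lug (a point): Centre of the top of the finger lug, an upright round stud 16 mm in diameter and 18 mm high on the cover, 36 mm from the axis, exactly opposite the notch. Meant to be pushed round its circle with the side of a fingertip
- pin (a point): Top of the fixed locating pin: steel, 10 mm in diameter, round nose, 7.7 mm above the box's rim, 57 mm from the axis, on the side where the level conduit spout (26 mm in diameter, reaching 94 mm from the axis) leaves the box. Before seating it is almost hidden under the cover's edge unless the notch is over it; the spout shows its direction
- conduit_box: Grey round plastic conduit box, 128 mm in diameter, rim 57 mm above the counter, fixed on a plywood board 150 x 150 x 12 mm that does not move. Origin: on the counter under the cover's axis; its x axis points towards the pin and spout
- cover (a joint): How far the cover has been pressed down its spindle, m: 0 as it starts, resting on the pin; 0.008 fully seated; negative when lifted. It fits tightly on the spindle: it stays at any height it is left at, does not drop by itself, and takes about 4 to 6 N to press down. With the notch off the pin it cannot go down
- coupling: Loose white pipe coupling standing on the counter, 32 mm in diameter, 45 mm high; origin under its centre. To be left alone
- screwdriver: Loose screwdriver lying on the counter, 170 mm long, black handle; origin on the counter near its middle. To be left alone
- screw_box: Loose cardboard box of screws, 65 x 95 x 36 mm; origin under its centre. To be left alone
Mind the look-alikes: they are no part of the job. There is more than one size of the conduit_box; the job needs the smallest.

How it is judged:
On the way:
1. the cover is down on the box with its notch round the pin (value of joint cover above 0.0065 m and horizontal distance between notch and pin below 0.006 m), for 0.2 s.
At the end, for the whole second after the job is handed in: The cover is at rest, pressed down to within 1.5 mm of fully seated (8 mm), its notch centred on the pin within 6 mm, and the coupling, screwdriver and box of screws are within 20 mm of where they were (all of step 1 and velocity of joint cover between -0.01 and 0.01 m/s and distance of each of coupling, screwdriver, screw_box from where it was at the start of the episode below 0.02 m); the robot touches nothing.
It fails at once if the cover is lifted more than 12 mm above where it started (value of joint cover below -0.012 m).
It fails at once if a loose thing beside the box is moved more than 20 mm (distance of any of coupling, screwdriver, screw_box from where it was at the start of the episode above 0.02 m).
It also fails if it takes over 64 s, if anything falls off the work surface, if the arm or the gripper's body presses on something with over 40 N, if the wrist force passes 120 N, or if a joint passes its speed limit or range.

## Working session

There is one attempt and no reset: what is moved stays moved. The work goes in short steps, Python scripts to look and compute and a shell command to move; the robot and the scene stay as the last step left them, time stands still between calls to the robot, and variables do not carry over. Pictures are saved under pics/ and viewed, about 8 in all and at most 12, crops included, and the job is handed in when it is done.

```bash
mkdir -p pics; cat > h.py <<'E'
import numpy as np, cv2
from bench import robot
def cam(n):
    p=robot.camera_params(n); f=240/np.tan(np.radians(p["vertical_fov"])/2)
    return f,p["cx"],p["cy"],np.array(p["R"]),np.array(p["t"])
def onplane(n,u,v,z):
    f,cx,cy,R,t=cam(n); d=R.T@np.array([(u-cx)/f,(v-cy)/f,1]); o=-R.T@t
    return o+d*(z-o[2])/d[2]
def proj(n,X):
    f,cx,cy,R,t=cam(n); c=R@np.array(X)+t; return f*c[0]/c[2]+cx,f*c[1]/c[2]+cy
E
python3 - <<'E'
from h import *
for n in("top","side"):
    p,d=robot.snapshot(n); cv2.imwrite(f"pics/{n}0.png",p[...,::-1]); np.save(n+"0.npy",d)
    f,cx,cy,R,t=cam(n); print(n,f,cx,cy,-R.T@t,R.round(2).tolist())
print(robot.get_obs())
E
```

```text
top 606.5834155012551 327.1071790526702 237.2580280881486 [0.30960663 0.08301154 1.45801497] [[0.01, -1.0, 0.01], [-0.99, -0.01, -0.17], [0.17, -0.01, -0.99]]
side 477.3119018726725 327.1663470192863 237.64523971825025 [0.44647582 0.82808384 0.70655139] [[-0.99, -0.12, -0.01], [-0.07, 0.62, -0.78], [0.1, -0.78, -0.62]]
{'time': 0.1, 'joint_positions': array([ 1.08590454e+00,  8.78621477e-02,  1.37204802e+00,  2.00692207e-05,
        1.68357895e+00, -1.03086802e-01]), 'qvel': array([-0.00090067,  0.00074232, -0.00370057,  0.00104563, -0.00083908,
       -0.00031087]), 'joint_torque': array([ 1.88633334e-03, -3.41248763e+01, -3.03300333e+01,  7.19983620e-02,
        3.04760481e-02, -1.10895703e-04]), 'tool_pos': array([0.20487894, 0.51031577, 0.40365916]), 'ee_rot': array([-1.68440023,  1.56889976, -2.06620298]), 'wrist_force': array([0.48315297, 0.15411217, 0.11484256]), 'wrist_torque': array([-0.03021963, -0.00290852,  0.02900885]), 'width': 0.09388176122175959}
```

View pics/top0.png

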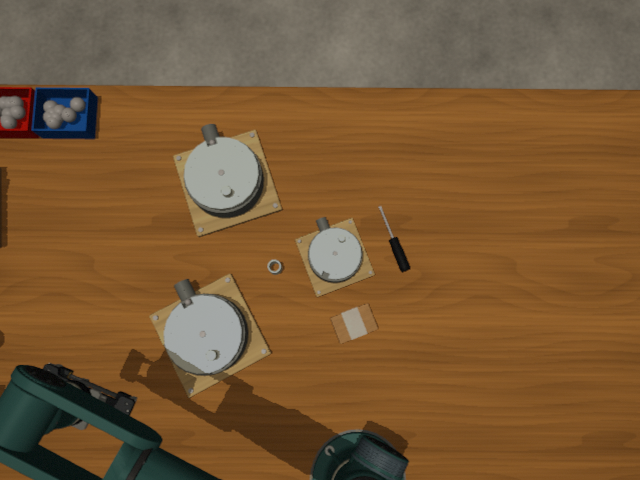

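View pics/side0.png

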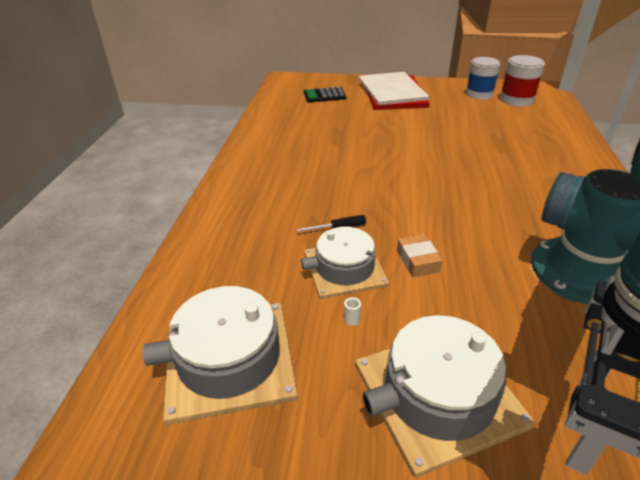

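Candidates for the conduit box (top view): (223,173) large, (206,333) large and (335,254) small. The small one's cover is about 54 px wide, roughly 120 mm, so I choose that. Next I check it in a close crop and measure it.

```bash
python3 - <<'E'
from h import *
a=cv2.imread("pics/top0.png"); s=cv2.imread("pics/side0.png")
c1=cv2.resize(a[205:305,285:415],None,fx=5,fy=5,interpolation=cv2.INTER_CUBIC)[:, :]
c2=cv2.resize(s[215:300,290:400],None,fx=5,fy=5,interpolation=cv2.INTER_CUBIC)
c1=cv2.resize(c1,(400,308)); c2=cv2.resize(c2,(400,308)); cv2.imwrite("pics/crop0.png",np.hstack([c1,c2]))
def circ(n,im,roi,z):
    x0,x1,y0,y1=roi; h=cv2.cvtColor(im,cv2.COLOR_BGR2HSV); m=((h[...,1]<40)&(h[...,2]>150)).astype(np.uint8)
    mm=np.zeros_like(m); mm[y0:y1,x0:x1]=m[y0:y1,x0:x1]
    cs=cv2.findContours(mm,cv2.RETR_EXTERNAL,cv2.CHAIN_APPROX_NONE)[0]; c=max(cs,key=cv2.contourArea)
    P=np.array([onplane(n,*p[0],z)[:2]*1000 for p in c],np.float32)
    hull=cv2.convexHull(P); print(n,len(c),"minEncl",cv2.minEnclosingCircle(P)); 
    A=np.c_[2*hull[:,0],np.ones(len(hull))]; q=np.linalg.lstsq(A,(hull[:,0]**2).sum(1),rcond=None)[0]; print("fit",q[:2],np.sqrt(q[2]+q[:2]@q[:2]))
circ("top",a,(300,370,218,292),.071); circ("side",s,(305,385,220,290),.071)
# tentative features in top view
for nm,u,v,z in(("lug",342,239,.089),("spindle",335,253,.073),("notch",325,275,.071),("spout",322,224,.035),("coupling",275,266,.045),("box",354,324,.036),("sd",393,235,.01),("sdh",405,268,.02),("sdt",380,207,.01)): print(nm,onplane("top",u,v,z).round(4))
for nm,u,v,z in(("lug",331,236,.089),("spindle",346,244,.073),("notch",370,253,.071),("coupl",352,303,.045)): print("s",nm,onplane("side",u,v,z).round(4))
E
```

```text
top 148 minEncl ((508.5512390136719, 54.41844940185547), 58.946006774902344)
fit [508.57900926  54.50388528] 58.397480517461304
side 147 minEncl ((512.08154296875, 56.735191345214844), 62.23593521118164)
fit [510.94436436  57.24800967] 60.054781747912074
lug [0.5381 0.0385 0.089 ]
spindle [0.508  0.0541 0.073 ]
notch [0.4571 0.0769 0.071 ]
spout [0.5832 0.0846 0.035 ]
coupling [0.4803 0.194  0.045 ]
box [0.347  0.0087 0.036 ]
sd [ 0.562  -0.0878  0.01  ]
sdh [ 0.4805 -0.1142  0.02  ]
sdt [ 0.6312 -0.0569  0.01  ]
s lug [0.541  0.0538 0.089 ]
s spindle [0.5091 0.057  0.073 ]
s notch [0.4576 0.0779 0.071 ]
s coupl [0.4839 0.1973 0.045 ]
```

View pics/crop0.png

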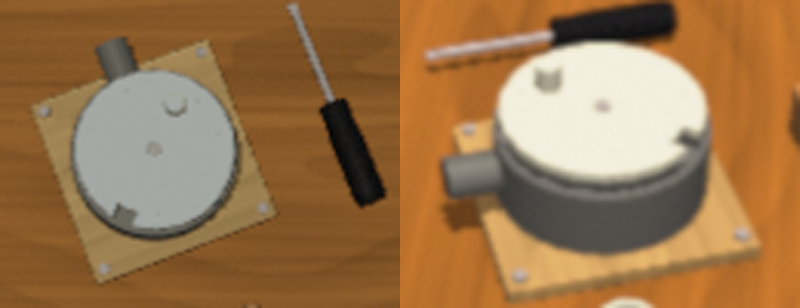

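The crop shows the small cover: lug near top px (342,239), notch near (325,275), spout near (322,224). It has to turn about 136° clockwise. Now the tool orientation and a finer look at the angles.

```bash
python3 - <<'E'
from h import *
from scipy.spatial.transform import Rotation as Ro
o=robot.get_obs(); R=Ro.from_euler("xyz",o["ee_rot"]).as_matrix(); print(R.round(3)); print("yaw of tool y",np.degrees(np.arctan2(R[1,1],R[0,1])))
a=cv2.imread("pics/top0.png"); h=cv2.cvtColor(a,cv2.COLOR_BGR2HSV)
g=lambda im,z,u0,u1,v0,v1,cond:None
# notch: dark pixels inside cover circle
C=np.array([.5095,.0555])
v,u=np.mgrid[205:305,285:385]; P=np.array([onplane("top",x,y,.071)[:2] for x,y in zip(u.ravel(),v.ravel())])
d=np.hypot(*(P-C).T)*1000; V=h[205:305,285:385,2].ravel(); 
m=(V<150)&(d<55)&(d>40); n=P[m].mean(0); print("notch",n,m.sum(),np.degrees(np.arctan2(*(n-C)[::-1])))
# board: contour of plywood (bright tan)
P0=np.array([onplane("top",x,y,.012)[:2] for x,y in zip(u.ravel(),v.ravel())]); H=h[205:305,285:385].reshape(-1,3)
for nm,q in(("corner",[(297,240),(352,218),(374,271),(318,294)]),):
    c=np.array([onplane("top",*p,.012)[:2] for p in q]); print(c.mean(0),[np.degrees(np.arctan2(*(c[(i+1)%4]-c[i])[::-1])).round(1) for i in range(4)])
# spout grey pixels
Ps=np.array([onplane("top",x,y,.045)[:2] for x,y in zip(u.ravel(),v.ravel())]); ds=np.hypot(*(Ps-C).T)*1000
m=(H[:,1]<60)&(ds>72)&(ds<92)&(Ps[:,0]>.54)&(H[:,2]<140); s=Ps[m].mean(0); print("spout",s,m.sum(),np.degrees(np.arctan2(*(s-C)[::-1])))
E
```

```text
[[-0.001  0.373  0.928]
 [-0.002  0.928 -0.373]
 [-1.    -0.002 -0.   ]]
yaw of tool y 68.12432573742362Traceback (most recent call last):
  File "<stdin>", line 8, in <module>
  File "h.py", line 7, in onplane
    f,cx,cy,R,t=cam(n); d=R.T@np.array([(u-cx)/f,(v-cy)/f,1]); o=-R.T@t
                ~~~^^^
  File "h.py", line 4, in cam
    p=robot.camera_params(n); f=240/np.tan(np.radians(p["vertical_fov"])/2)
ValueError: time passes only in moves, steps and waits
```

```bash
sed -i 's/^def cam/from functools import lru_cache\n@lru_cache(None)\ndef cam/' h.py; python3 - <<'E'
from h import *
a=cv2.imread("pics/top0.png"); h=cv2.cvtColor(a,cv2.COLOR_BGR2HSV)
C=np.array([.5095,.0555]); v,u=np.mgrid[205:305,285:385]; H=h[205:305,285:385].reshape(-1,3)
pl=lambda z:np.array([onplane("top",x,y,z)[:2] for x,y in zip(u.ravel(),v.ravel())])
ang=lambda p:np.degrees(np.arctan2(*(p-C)[::-1]))
P=pl(.071); d=np.hypot(*(P-C).T)*1000
m=(H[:,2]<150)&(d<55)&(d>40); n=P[m].mean(0); print("notch",n,m.sum(),ang(n))
c=np.array([onplane("top",*p,.012)[:2] for p in [(297,240),(352,218),(374,271),(318,294)]]); print(c.mean(0),[ang(c[(i+1)%4]-c[i]+C).round(1) for i in range(4)])
for z in(.03,.045):
    Ps=pl(z); ds=np.hypot(*(Ps-C).T)*1000
    m=(H[:,1]<70)&(ds>74)&(ds<94)&(Ps[:,0]>.54)&(H[:,2]<140); s=Ps[m].mean(0); print("spout",s,m.sum(),ang(s))
E
```

```text
notch [0.46524524 0.07375144] 22 157.58789276497845
[0.51060008 0.05215733] [np.float64(-67.5), np.float64(-157.9), np.float64(112.6), np.float64(21.7)]
spout [0.58659487 0.08460862] 85 20.684971811676025
spout [0.58510378 0.08504692] 75 21.346192687639295
```

```bash
python3 -m pendant '{"turn":[[0,0,0],[0,0,0],[0,0,0],[0,0,0],[0,0,0],[0,0,0],[0,0,0],[0,0,0]],"delta_pos":[[2.5,-3.5,0],[2.5,-3.5,0],[2.5,-3.5,0],[2.5,-3.5,0],[2.5,-3.5,0],[2.5,-3.5,0],[2.5,-3.5,0],[2.5,-3.5,0]],"gripper":[3.4,3.4,3.4,3.4,3.4,3.4,3.4,3.4]}'
python3 -m pendant '{"turn":[[0,0,0],[0,0,0],[0,0,0],[0,0,0],[0,0,0],[0,0,0],[0,0,0],[0,0,0]],"delta_pos":[[2.5,-3.5,0],[2.5,-3.5,0],[2.5,-3.5,0],[2.5,-3.5,-1],[2.5,-3.5,-2],[1.3,-1.4,-2],[0,0,-2],[0,0,0]],"gripper":[3.4,3.4,3.4,3.4,3.4,3.4,3.4,3.4]}'
```

```text
time: 1.1
tool_pos: [0.4054, 0.2291, 0.4042]
ee_rot: [-2.547, 1.57, -2.929]
wrist_force: [-0.1, 0.6, -0.2]
width: 0.0337
time: 2.1
tool_pos: [0.5425, 0.0411, 0.332]
ee_rot: [-2.806, 1.565, 3.094]
wrist_force: [-0.4, 0.8, -0.4]
width: 0.0342
```

```bash
cat > look.py <<'E'
import sys
from h import *
k=sys.argv[1]; out=[]
for n,(x0,x1,y0,y1) in(("top",(275,405,195,295)),("side",(285,415,200,300))):
    p,d=robot.snapshot(n); cv2.imwrite(f"pics/{n}{k}.png",p[...,::-1])
    out.append(cv2.resize(p[y0:y1,x0:x1,::-1],(400,308),interpolation=cv2.INTER_CUBIC))
cv2.imwrite(f"pics/crop{k}.png",np.hstack(out))
E
python3 look.py 1
```

```text
(no output)
```

View pics/crop1.png

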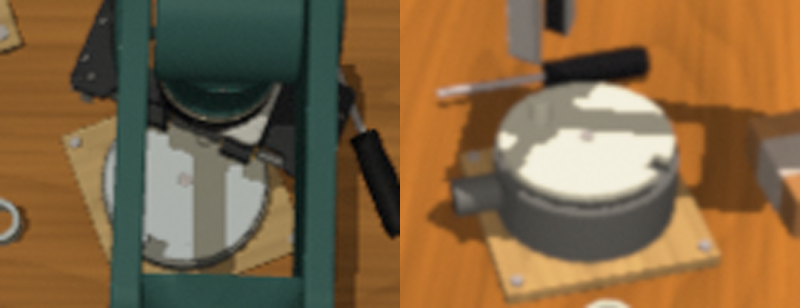

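The side view shows the fingers straddling the lug from above (tip near (525,60), lug at (540,110)). Descending.

```bash
python3 -m pendant '{"turn":[[0,0,0],[0,0,0],[0,0,0],[0,0,0],[0,0,0],[0,0,0],[0,0,0]],"delta_pos":[[0,0,-1],[0,0,-1],[0,0,-1],[0,0,-1],[0,0,-1],[0,0,-0.5],[0,0,0]],"gripper":[3.4,3.4,3.4,3.4,3.4,3.4,3.4]}'; python3 look.py 2
```

```text
time: 3.08
tool_pos: [0.5428, 0.0414, 0.2791]
ee_rot: [-2.878, 1.57, 3.023]
wrist_force: [0.1, 0.4, 0.2]
width: 0.0341
```

View pics/crop2.png

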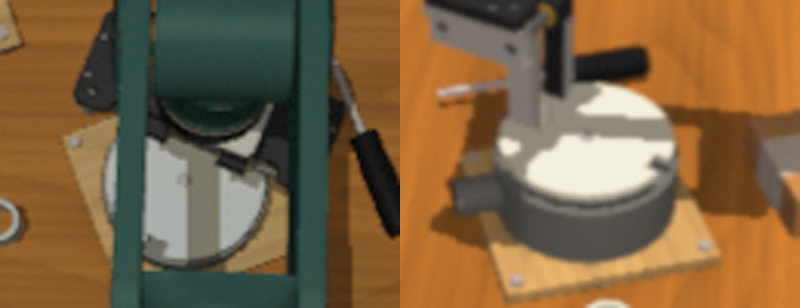

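```bash
python3 -m pendant '{"turn":[[0,0,0],[0,0,0],[0,0,0]],"delta_pos":[[0,0,-0.25],[0,0,0],[0,0,0]],"gripper":[2.2,2.2,2.2]}'; python3 -c "
import numpy as np
a=np.radians(-22.7-8.5*np.arange(18)); p=3.6*np.c_[np.cos(a),np.sin(a)]; print(np.diff(p,axis=0).round(2).tolist(), np.radians(8.5))"
```

```text
time: 3.55
tool_pos: [0.543, 0.0414, 0.2773]
ee_rot: [0.662, 1.57, 0.28]
wrist_force: [0.7, -0.7, 0.0]
width: 0.0218
[[-0.24, -0.48], [-0.31, -0.43], [-0.37, -0.38], [-0.42, -0.33], [-0.47, -0.26], [-0.5, -0.19], [-0.52, -0.11], [-0.53, -0.03], [-0.53, 0.05], [-0.52, 0.12], [-0.49, 0.2], [-0.46, 0.27], [-0.41, 0.34], [-0.36, 0.39], [-0.3, 0.44], [-0.23, 0.48], [-0.16, 0.51]] 0.14835298641951802
```

```bash
python3 -m pendant '{"turn":[[0,0,-0.148],[0,0,-0.148],[0,0,-0.148],[0,0,-0.148],[0,0,0]],"delta_pos":[[-0.24,-0.48,0],[-0.31,-0.43,0],[-0.37,-0.38,0],[-0.42,-0.33,0],[0,0,0]],"gripper":[2.2,2.2,2.2,2.2,2.2]}'
```

```text
time: 4.18
tool_pos: [0.5295, 0.0251, 0.2774]
ee_rot: [0.886, 1.57, -0.086]
wrist_force: [0.2, -0.8, -0.1]
width: 0.0222
```

```bash
python3 -m pendant '{"turn":[[0,0,-0.148],[0,0,-0.148],[0,0,-0.148],[0,0,-0.148],[0,0,-0.148],[0,0,-0.148],[0,0,0]],"delta_pos":[[-0.47,-0.26,0],[-0.5,-0.19,0],[-0.52,-0.11,0],[-0.53,-0.03,0],[-0.53,0.05,0],[-0.52,0.12,0],[0,0,0]],"gripper":[2.2,2.2,2.2,2.2,2.2,2.2,2.2]}'
python3 -m pendant '{"turn":[[0,0,-0.148],[0,0,-0.148],[0,0,-0.148],[0,0,-0.148],[0,0,-0.148],[0,0,-0.148],[0,0,0]],"delta_pos":[[-0.49,0.2,0],[-0.46,0.27,0],[-0.41,0.34,0],[-0.36,0.39,0],[-0.3,0.44,0],[-0.23,0.48,0],[0,0,0]],"gripper":[2.2,2.2,2.2,2.2,2.2,2.2,2.2]}'; python3 look.py 3
```

```text
time: 5.05
tool_pos: [0.4988, 0.0211, 0.2774]
ee_rot: [1.022, 1.57, -0.835]
wrist_force: [0.3, -0.2, -0.1]
width: 0.0219
time: 5.92
tool_pos: [0.4764, 0.0423, 0.2774]
ee_rot: [1.403, 1.57, -1.341]
wrist_force: [0.2, -0.4, -0.3]
width: 0.0221
```

View pics/crop3.png

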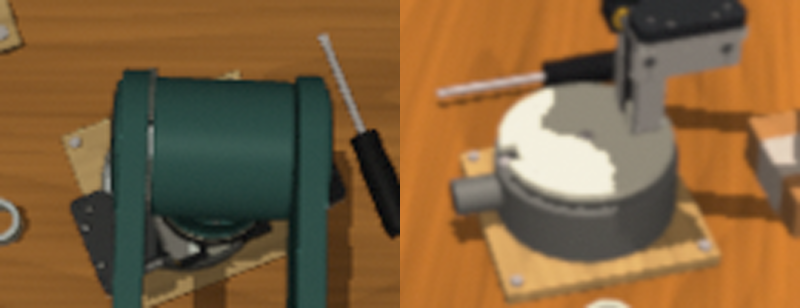

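The cover turned and the notch is now at side px ≈ (320,249), near the spout. Measuring its angle.

```bash
cat > ang.py <<'E'
import sys
from h import *
a=cv2.imread(f"pics/side{sys.argv[1]}.png"); z=float(sys.argv[2]); C=np.array([.511,.0572])
ang=lambda p:np.degrees(np.arctan2(*(np.array(p)[:2]-C)[::-1]))
V=cv2.GaussianBlur(a,(0,0),.6)[...,1]
for r in(50,52,54):   # brightness along arcs of the cover, both cover-fitted centre in this view
    print(r,[(d,int(V[tuple(np.int32(np.round(proj("side",[C[0]+r/1e3*np.cos(np.radians(d)),C[1]+r/1e3*np.sin(np.radians(d)),z])[::-1]))])) for d in range(2,62,3)])
E
python3 ang.py 3 .071
python3 -c "
from h import *
C=np.array([.511,.0572]);g=cv2.imread('pics/side3.png')
for n,u,v,z in(('spout axis end',306,264,.035),): 
  for z in(.03,.035,.04,.045):
    p=onplane('side',u,v,z); print(z,p,np.degrees(np.arctan2(p[1]-C[1],p[0]-C[0])))
cv2.imwrite('pics/z3.png',cv2.resize(g[225:285,290:370],(800,600),interpolation=cv2.INTER_CUBIC))
"
```

```text
0.03 [0.59150627 0.08118511 0.03      ] 16.590292568401193
0.035 [0.59043444 0.08670501 0.035     ] 20.37693468047592
0.04 [0.5893626 0.0922249 0.04     ] 24.082706173470086
0.045 [0.58829077 0.0977448  0.045     ] 27.6803787234855  File "ang.py", line 7
    print(r,[(d,int(V[tuple(np.int32(np.round(proj("side",[C[0]+r/1e3*np.cos(np.radians(d)),C[1]+r/1e3*np.sin(np.radians(d)),z])[::-1]))])) for d in range(2,62,3)])
                                                                                                                                        ^
SyntaxError: closing parenthesis ']' does not match opening parenthesis '('
```

View pics/z3.png

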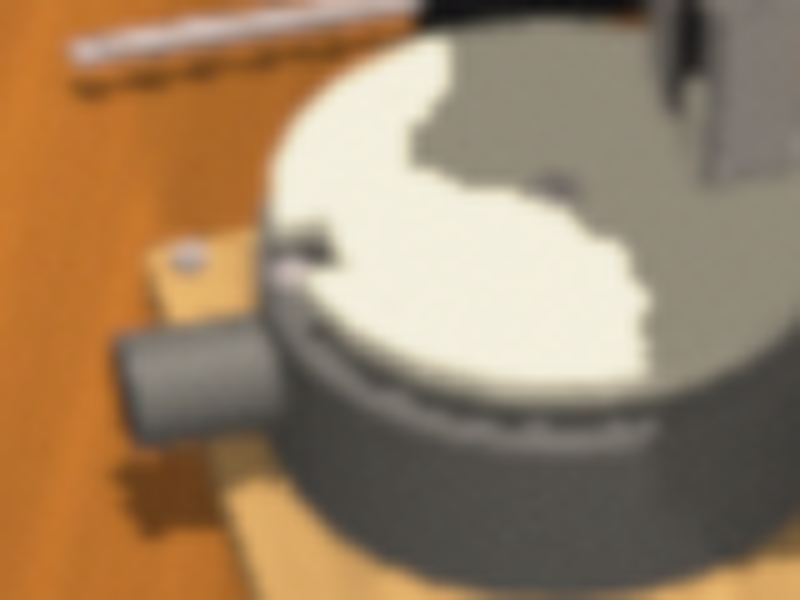

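```bash
cat > ang.py <<'E'
from h import *
C=np.array([.511,.0572])
Z=lambda p:[int((p[0]-290)*10),int((p[1]-225)*10)]
def at(r,t,d,z):
    c,s=np.cos(np.radians(d)),np.sin(np.radians(d)); return Z(proj("side",[C[0]+r*c-t*s,C[1]+r*s+t*c,z]))
for d in(17,19,21,23): print("pin",d,at(.057,0,d,.0637),"spout end",at(.094,0,d,.035))
for d in(14,18,22,26): print("notch",d,"inner corners",at(.049,-.0085,d,.071),at(.049,.0085,d,.071),"rim corners",at(.0594,-.0085,d,.071),at(.0594,.0085,d,.071))
print("spindle",at(0,0,0,.073))
E
python3 ang.py
```

```text
pin 17 [282, 255] spout end [112, 379]
pin 19 [284, 261] spout end [115, 390]
pin 21 [286, 267] spout end [117, 400]
pin 23 [288, 273] spout end [121, 410]
notch 14 inner corners [313, 191] [322, 242] rim corners [264, 195] [272, 246]
notch 18 inner corners [313, 201] [327, 252] rim corners [264, 207] [278, 259]
notch 22 inner corners [313, 212] [334, 262] rim corners [265, 220] [285, 271]
notch 26 inner corners [315, 222] [341, 272] rim corners [268, 233] [293, 283]
spindle [550, 190]
```

Pin is visible at zoom (292,270), about 22°. The notch corners say about 24–26°, so it needs about 3.5° more clockwise.

```bash
python3 -m pendant '{"turn":[[0,0,-0.06],[0,0,0],[0,0,0]],"delta_pos":[[-0.08,0.2,0],[0,0,0],[0,0,0]],"gripper":[2.2,2.2,2.2]}'; python3 look.py 4;python3 -c "
from h import *
g=cv2.imread('pics/side4.png')
cv2.imwrite('pics/z4.png',cv2.resize(g[235:265,305:345],(800,600),interpolation=cv2.INTER_CUBIC))"
```

```text
time: 6.4
tool_pos: [0.4757, 0.044, 0.2772]
ee_rot: [1.863, 1.57, -0.945]
wrist_force: [1.2, -1.3, -0.3]
width: 0.022
```

View pics/z4.png

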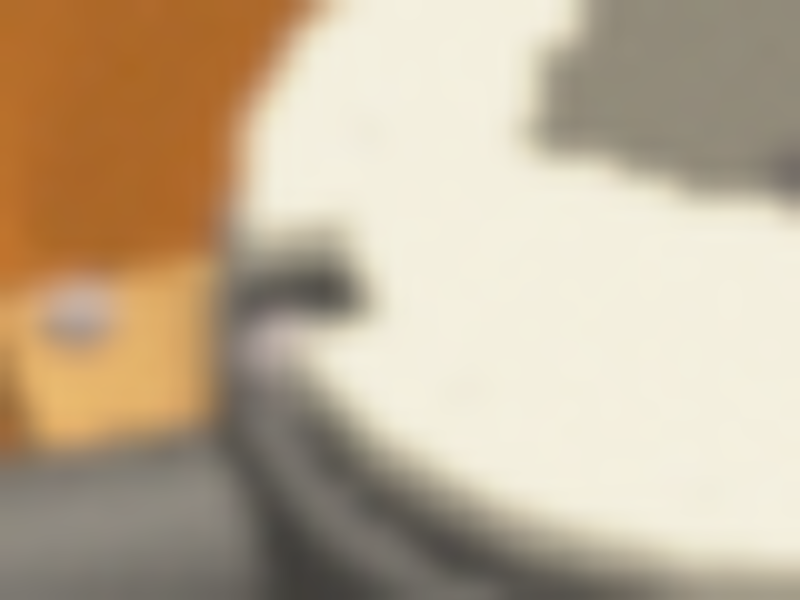

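Notch and pin now agree within about 2°. Open, rise, move over the centre so the two fingertips straddle the spindle, then come down to just above the cover.

```bash
python3 -m pendant '{"turn":[[0,0,0],[0,0,0],[0,0,0],[0,0,0],[0,0,0],[0,0,0],[0,0,0],[0,0,0]],"delta_pos":[[0,0,0],[0,0,0],[0,0,1],[0,0,1],[0,0,1],[1.2,0.4,0],[1.2,0.4,0],[1,0.35,0]],"gripper":[3.4,3.4,3.4,3.4,3.4,4,4,4]}'
python3 -m pendant '{"turn":[[0,0,0],[0,0,0],[0,0,0],[0,0,0],[0,0,0],[0,0,0]],"delta_pos":[[0,0,0],[0,0,-1],[0,0,-1],[0,0,-1],[0,0,-0.3],[0,0,0]],"gripper":[4,4,4,4,4,4]}'
```

```text
time: 7.5
tool_pos: [0.5105, 0.0561, 0.3066]
ee_rot: [-0.297, 1.57, -3.106]
wrist_force: [-0.2, 0.9, -0.3]
width: 0.0399
time: 8.25
tool_pos: [0.5094, 0.0557, 0.2739]
ee_rot: [-0.195, 1.57, -3.005]
wrist_force: [0.1, -0.3, 0.5]
width: 0.04
```

Tips are about 4 mm above the cover. Pressing in small steps.

```bash
python3 -m pendant '{"turn":[[0,0,0],[0,0,0],[0,0,0],[0,0,0],[0,0,0]],"delta_pos":[[0,0,-0.2],[0,0,-0.2],[0,0,-0.2],[0,0,-0.2],[0,0,0]],"gripper":[4,4,4,4,4]}'
```

```text
time: 8.88
tool_pos: [0.5097, 0.0557, 0.2666]
ee_rot: [2.715, 1.57, -0.095]
wrist_force: [-0.9, 0.0, 3.6]
width: 0.04
```

```bash
python3 -m pendant '{"turn":[[0,0,0],[0,0,0],[0,0,0],[0,0,0]],"delta_pos":[[0,0,-0.1],[0,0,-0.1],[0,0,-0.1],[0,0,0]],"gripper":[4,4,4,4]}';python3 -m pendant '{"turn":[[0,0,0],[0,0,0],[0,0,0]],"delta_pos":[[0,0,-0.1],[0,0,-0.1],[0,0,0]],"gripper":[4,4,4]}'
```

```text
time: 9.38
tool_pos: [0.5097, 0.0557, 0.2632]
ee_rot: [2.72, 1.57, -0.09]
wrist_force: [0.5, -0.7, 3.3]
width: 0.0396
time: 9.75
tool_pos: [0.5097, 0.0557, 0.2624]
ee_rot: [2.704, 1.57, -0.105]
wrist_force: [-1.6, 0.2, 9.2]
width: 0.0403
```

```bash
python3 -m pendant '{"turn":[[0,0,0],[0,0,0],[0,0,0]],"delta_pos":[[0,0,-0.1],[0,0,-0.05],[0,0,0]],"gripper":[4,4,4]}'
```

```text
time: 10.12
tool_pos: [0.5096, 0.0557, 0.2623]
ee_rot: [2.704, 1.569, -0.106]
wrist_force: [-4.0, -0.5, 15.3]
width: 0.0401
```

It stops hard at tip z ≈ 63 mm under 15 N. Retreating and checking.

```bash
python3 -m pendant '{"turn":[[0,0,0],[0,0,0],[0,0,0],[0,0,0],[0,0,0],[0,0,0],[0,0,0],[0,0,0]],"delta_pos":[[0,0,0.5],[0,0,1],[0,0,2],[0,0,3],[0,0,4],[0,0,4],[0,0,3],[0,0,0]],"gripper":[4,4,4,4,4,4,4,4]}'
python3 -m pendant '{"turn":[[0,0,0],[0,0,0],[0,0,0],[0,0,0],[0,0,0],[0,0,0],[0,0,0],[0,0,0]],"delta_pos":[[-3,3,0],[-3,3,0],[-3,3,0],[-3,3,0],[-3,3,0],[-3,3,0],[0,0,0],[0,0,0]],"gripper":[4,4,4,4,4,4,4,4]}'; python3 look.py 5
python3 - <<'E'
from h import *
C=np.array([.5095,.0555])
d=robot.snapshot("top")[1]; f,cx,cy,R,t=cam("top"); z=[]
for a in range(0,360,5):
    for r in(.018,.03):
        u,v=proj("top",[C[0]+r*np.cos(np.radians(a)),C[1]+r*np.sin(np.radians(a)),.063]); u,v=int(round(u)),int(round(v)); k=d[v,u]
        z.append((R.T@(np.array([(u-cx)/f*k,(v-cy)/f*k,k])-t))[2])
print("cover top z median",np.median(z)); d0=np.load("top0.npy")
z0=[]
for a in range(0,360,5):
    u,v=proj("top",[C[0]+.025*np.cos(np.radians(a)),C[1]+.025*np.sin(np.radians(a)),.071]); u,v=int(round(u)),int(round(v)); k=d0[v,u]
    z0.append((R.T@(np.array([(u-cx)/f*k,(v-cy)/f*k,k])-t))[2])
print("before",np.median(z0)); print(robot.get_obs()["tool_pos"])
E
```

```text
time: 11.12
tool_pos: [0.5097, 0.0557, 0.4371]
ee_rot: [2.801, 1.566, -0.008]
wrist_force: [0.3, -0.1, -0.7]
width: 0.04
time: 12.12
tool_pos: [0.3297, 0.2355, 0.4332]
ee_rot: [0.401, 1.568, -2.409]
wrist_force: [0.0, 0.1, 0.2]
width: 0.04
cover top z median 0.06260944167688103
before 0.07046772073418492
[0.330259   0.23511148 0.43393859]
```

View pics/crop5.png

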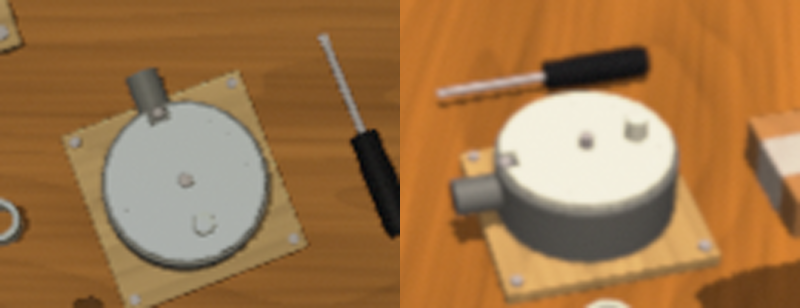

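The pictures show the cover flush on the box, with the pin in the notch at the spout and the loose things where they were. By depth the cover dropped 7.9 mm.

```bash
python3 -c "
from bench import robot
print(robot.close_job())"
```

```text
the job is handed in; nothing more can be done
None
```

The cover is seated on the smallest conduit box with its notch round the pin, and the job is handed in; no verdict was reported. I turned the cover about 136° clockwise by its lug, with the fingers loosely either side of it. I then pressed it down with both fingertips either side of the spindle, to a hard stop at about 15 N, and took the hand well clear.

**Last checks:**
- **Height:** the cover's top went from 70.5 to 62.6 mm by depth, a drop of 7.9 mm, so fully seated.
- **Notch:** the pin shows inside the notch at the spout in both views.
- **Loose things:** the coupling, screwdriver and screw box look unmoved in the pictures; I did not measure them again.
- **Disagreement:** the two cameras placed the cover's centre about 3 mm apart. I used the mean, and it worked.

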